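Wind the tin lift up to the height pointer

TASK

Take the loose crank, fit its socket fully down onto the flat-sided end of the lift's screw without forcing it, and wind the lift up until the top of the paint tin is level with the tip of the height pointer. Then let go and leave the crank standing on the screw, with the tin still upright on its platform. Be gentle: do not strain the crank against the lift, touch the tin, shift the pointer or disturb the other things on the bench.

Things in the scene. Friction and masses are not known exactly. Their poses are not given: they have to be found in the camera images.
- lift: Grey steel screw lift fixed to the bench. Origin on the bench under the screw's vertical axis, y towards the tin, z up. Base plate 130 x 275 x 12 mm, from y = -60 to +215 mm. Bridge round the screw 112 x 36 mm, top at 167 mm. Tin platform 104 mm across, 8 mm lip, centred at y = +120 mm. Gauge post 14 mm square, 230 mm high, at y = +198 mm; apart from post and handle all stays below 0.25 m.
- screw_seat (a point): Point on the screw's axis on top of its round collar (40 mm across), 175 mm above the bench, where the crank's foot comes to rest. This frame belongs to the lift and does not turn with the screw. Turning clockwise seen from above raises the platform, 16 mm a turn; the screw is stiff (0.2 N m, about 3 N at the handle), stays where it is left and can be wound back.
- screw_nose (a point): Tip of the screw's steel drive end, on its axis, 31 mm above the collar. From the top: round nose 6 mm across and 4 mm high, then 8.4 mm across and 5 mm high; flat tang 16 x 9 mm, 22 mm high, down to the collar. This frame is fixed to the lift: the angle of the tang is not measured and differs every time. Feel for it: the crank drops when slot and tang line up (every 180 degrees).
- pointer_tip (a point): Tip of a steel pointer blade (4 mm thick, the point at mid-thickness) on a dark block on the gauge post, pointing at the tin, 7 mm from its side. Its height is the height to set, about 14 to 38 mm above the tin's top at the start. It slides on the post if pushed: leave it alone.
- tin: The plain steel paint tin: origin at the centre of its underside, z up.
- tin_top (a point): Centre of the top of the plain steel paint tin (84 mm across, 100 mm high, 0.6 kg) standing loose on the lift's platform.
- crank: Loose dark steel crank, 0.37 kg, standing on the bench on its hub, socket down. Origin at the centre of the hub's underside; z up, x along the arm towards the handle. Hub 34 x 27 mm, foot 40 x 37 mm, 6 mm high; open below, a slot-shaped socket 20 mm (along x) by 13 mm (along y), 34 mm deep. Arm 18 mm wide, its underside 34 and top 42 mm up, ending at x = 75 mm.
- crank_boss (a point): Centre of the 24 mm square boss on top of the hub, on the socket's axis, sides along the crank's x and y, 42 to 70 mm above the crank's underside (this point 56 mm). A place to grip for lifting and fitting.
- crank_handle (a point): Middle of the crank's upright handle, 65 mm from the socket's axis and 73 mm above the crank's underside: a black plastic sleeve 20 mm across, 46 to 100 mm above the crank's underside, turning freely on its pin, so a gripper can hold it and go round without turning itself. Axes as the crank's.
- tin_lid: Bystander: loose steel tin lid, 86 mm across, 7 mm high, lying on the bench; origin at the centre of its underside.
- wrench: Bystander: steel wrench 170 mm long lying on the bench, origin under its middle.
- cup: Bystander: white plastic mixing cup, 76 mm across, 90 mm high; origin at the centre of its underside.
- jar: Bystander: amber glass jar with black cap, 68 mm across, 100 mm high; origin at the centre of its underside.
- spare_tin: Bystander: smaller bare tin, 72 mm across, 85 mm high; origin at the centre of its underside.
- brush: Bystander: brush 180 mm long lying on the bench; origin under its middle.
There are look-alikes about, which are no part of the job. Of the things that look like the crank, the middle-sized one is meant. What is shaped like the tin but blue is not meant.

How it is judged:
By the outcome, as a careful person would: the job done as asked, in the order asked, and still so for the second after the job is handed in, with the robot touching nothing.
It also fails if it takes over 72 s, if anything falls off the work surface, if the arm or the gripper's body presses on something with over 40 N, if the wrist force passes 120 N, or if a joint passes its speed limit or range.

ROBOT

A 6-joint arm with a two-finger parallel gripper is mounted at the origin on the work surface. World frame = base frame: x ahead of the robot, y to its left, z up, the work surface at z = 0. Lengths are in m, angles in rad, forces in N, time in s.
With the tool pointing down it reaches from about 0.325 to 0.85 m from the base axis. Payload 4.4 kg.
Tool frame: the origin (TCP) lies at the very end of the fingers, on their centre line; the grasp point (between the pads) lies 19 mm behind it; z points along the fingers, y is the line along which they close (so a half turn about z gives the same grasp; the last joint's range is limited). The gripper opens to 94 mm and grips with 3 to 60 N. Pads are 16 mm wide; open, the fingers measure 119 mm over their backs; the gripper's body (75 mm by 177 mm) begins 78 mm behind the grasp point.
Start: joints at [-1.284, 0.207, 1.542, -0, 1.393, -0.15], TCP at [0.243, -0.521, 0.205] pointing down, gripper open.
Joint ranges: [-2.73, 2.73], [-0.86, 2.22], [0.23, 2.46], [-1.11, 4.25], [0.08, 2.63], [-2.82, 2.82]. Speed limits (rad/s): [2.79, 2.79, 3.14, 3.14, 3.14, 3.14].

INTERFACE

Orientations are given as [roll, pitch, yaw] about the fixed x, y, z axes, in that order (R = Rz(yaw) Ry(pitch) Rx(roll)).
In Python, from bench import * gives the robot as it stands.
- The arm moves only by the tool move_arm, never from a script. Its arguments are lists of equal length, an entry for each row: "claw": the opening in per cent of the stroke, from 0 (shut) to 100 (fully open); "slide": the shift along the world's x, y, z normalised to -1 to 1, where 1 is 40 cm, a list of three; "turn": the turn about the world's z normalised to -1 to 1, where 1 is 90 degrees. In form: {"claw": [claw, ...], "slide": [[x, y, z], ...], "turn": [turn, ...]}. A call has 1 to 8 rows; each row shifts and turns the commanded pose from where the row before left it; what a row does not reach is not made up. A row lasts 1/8 s, in which the tool goes at most 62.5 mm and 10.7 degrees, less where a joint would pass 70% of its speed; a pose out of reach is approached as far as the arm can. A call with a number of a shift or a turn outside -1 to 1 is refused whole. A call with a gripper value outside its range is refused whole. The fingers move at their own pace and stop on an object; "grip_force" is the grip in N (left out, the last holds). Time passes only in rows, so rows that do not move let the fingers close. It gives the time, the measured TCP pose, the force, the opening and the grip force at its end, in the units of the state.
- get_state(): the state, without advancing time (a new reading comes with each control period).
- read_camera(name): name is "scene" or "side" or "wrist"; returns (picture, depth): 420x560x3 uint8, blue, green, red; 420x560 float32, m along the optical axis (not along the pixel's ray), 0 where there is no reading.
- get_calibration(name): a dict with "intrinsics" (3x3 intrinsics, pixels), "position" and "orientation" of the camera in the world; the wrist camera has in their place "T_tool_cam" (4x4, takes a point from camera to tool coordinates, whose origin is the TCP and whose axes are the flange's). Camera axes: x right, y up, looking along -z (the intrinsics and any distortion apply to the point x, -y, -z); pixel columns grow to the right and rows downward; lengths in m; the calibration is good to about 2 mm. A picture is of the moment at which its call begins: read the wrist's pose just before it. get_calibration takes no time and is no camera call.
- close_job(): hands the job in; it is judged then, once.
The state is a dict: "time_s": time; "joint_pos": joint angles; "joint_velocities": joint speeds; "joint_torque": joint torques, N m; "eef_pos": TCP position; "orientation": TCP orientation; "force": force on the tool from outside, world axes, zero at the start; "ft_torque": the same for the moment, N m; "finger_gap": finger opening in m; "grasp_force": force on a finger pad.
Only numpy, scipy, OpenCV 4.12 (cv2) and the standard library are available. Lean on these libraries where they do the work, as an engineer would, in place of code of your own. Each camera call takes 0.05 s, during which the arm holds its last target. There are 200 camera calls.

## Working session

There is one attempt and no reset: what is moved stays moved. The work goes in short steps, Python scripts to look and compute and a tool call to move; the robot and the scene stay as the last step left them, time stands still between calls to the robot, and variables do not carry over. Pictures are saved under pics/ and viewed, at most 10 in all, crops included, and the job is handed in when it is done.

Besides the shell and the picture viewer there is one more tool, called by a JSON object that holds its "name" and its "arguments". move_arm: Moves the arm, as the interface text tells. Its arguments: {"type":"object","properties":{"claw":{"type":"array"},"slide":{"type":"array"},"turn":{"type":"array"},"grip_force":{"type":"number"}},"required":["claw","slide","turn"]}

```bash
mkdir -p pics; cat > h.py <<'E'
import sys; sys.path.insert(0,'.')
from bench import *
import numpy as np, cv2
from scipy.spatial.transform import Rotation as R
def cam(name):
    s=get_state(); im,d=read_camera(name); c=get_calibration(name); K=np.array(c['intrinsics'])
    if name=='wrist':
        T=np.eye(4); T[:3,:3]=R.from_euler('xyz',s['orientation']).as_matrix() ; T[:3,3]=s['eef_pos']
        T=T@np.array(c['T_tool_cam'])
    else:
        o=np.array(c['orientation']); T=np.eye(4); T[:3,3]=c['position']
        T[:3,:3]=o if o.shape==(3,3) else R.from_euler('xyz',o).as_matrix()
    v,u=np.mgrid[:420,:560]
    P=np.stack([(u-K[0,2])/K[0,0]*d,-(v-K[1,2])/K[1,1]*d,-d],-1)@T[:3,:3].T+T[:3,3]
    P[d==0]=np.nan
    return im,d,P,T,K
def save(n,**k): np.savez(''+n,**k)
E
python3 - <<'E'
from h import *
for n in ('scene','side'):
    im,d,P,T,K=cam(n); cv2.imwrite(f'pics/{n}0.png',im); save(n+'0',im=im,P=P,T=T,K=K)
    print(n,T.round(3).tolist(),K.round(1).tolist(),np.nanpercentile(P[...,2],[1,50,99]))
    print({k:v for k,v in get_calibration(n).items() if k not in('intrinsics','position')})
print(get_calibration('wrist')); print(get_state())
E
```

```text
scene [[0.428, -0.613, 0.664, 1.281], [0.904, 0.3, -0.305, -0.364], [-0.012, 0.731, 0.682, 0.928], [0.0, 0.0, 0.0, 1.0]] [[405.1, 0.0, 286.5], [0.0, 405.1, 213.1], [0.0, 0.0, 1.0]] [-7.57342454e-01 -4.18456509e-04  6.11245018e-01]
{'orientation': array([0.81988658, 0.01237244, 1.12889834])}
side [[-0.862, 0.368, -0.349, -0.01], [-0.507, -0.637, 0.581, 0.847], [-0.008, 0.678, 0.735, 1.211], [0.0, 0.0, 0.0, 1.0]] [[490.4, 0.0, 284.7], [0.0, 490.4, 213.2], [0.0, 0.0, 1.0]] [-0.75930698 -0.00161108  0.76287655]
{'orientation': array([ 0.744468  ,  0.00822951, -2.60935327])}
{'intrinsics': array([[349.927808  ,   0.        , 279.54170436],
       [  0.        , 349.927808  , 208.25966931],
       [  0.        ,   0.        ,   1.        ]]), 'T_tool_cam': array([[-1.07917595e-04,  9.65244783e-01,  2.61347466e-01,
         7.60035170e-02],
       [ 9.99999980e-01,  1.48236296e-04, -1.34559248e-04,
        -1.78082308e-04],
       [-1.68623792e-04,  2.61347446e-01, -9.65244779e-01,
        -1.78079365e-01],
       [ 0.00000000e+00,  0.00000000e+00,  0.00000000e+00,
         1.00000000e+00]])}
{'time_s': 0.1, 'joint_pos': array([-1.28449378e+00,  2.07334359e-01,  1.54277934e+00,  1.39302037e-05,
        1.39349795e+00, -1.50491579e-01]), 'joint_velocities': array([ 0.00024333, -0.00215514, -0.0029982 , -0.00098438, -0.00044069,
       -0.00031661]), 'joint_torque': array([-7.31951495e-04, -3.71867073e+01, -2.82293487e+01,  7.00685964e-02,
        3.11293581e-02, -5.02159594e-05]), 'eef_pos': array([ 0.24304038, -0.52032184,  0.20442222]), 'orientation': array([-3.13959853e+00, -3.16248974e-04,  4.36791338e-01]), 'force': array([ 1.26249535, -0.3049167 ,  0.50021737]), 'ft_torque': array([-0.05125912, -0.0013111 , -0.00704053]), 'grasp_force': 0.0, 'finger_gap': 0.09401869694385473}
```

View pics/scene0.png

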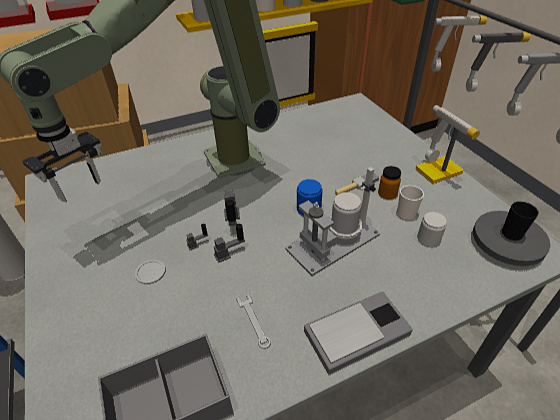

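View pics/side0.png

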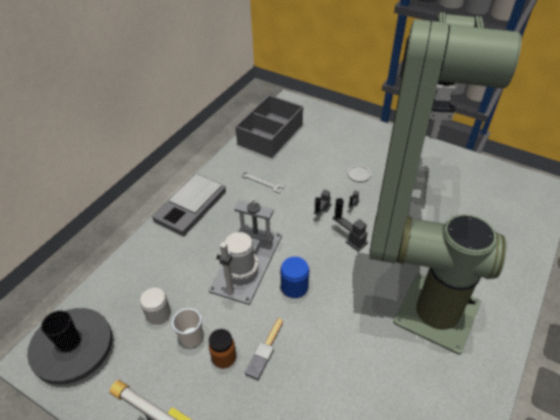

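The scene picture shows three crank look-alikes: small at (197,238), middle at (228,248), and large at (232,210). In the side view they are at (352,200), (323,203) and (350,232). The lift is at (330,235), with the steel tin at (347,213). The blue tin at (309,196) is not meant. I'll check the crank sizes in one crop with the point cloud.

```bash
python3 - <<'E'
from h import *
a=np.load('scene0.npz'); b=np.load('side0.npz')
def top(P,z):
    pass
c1=cv2.resize(a['im'][185:265,175:255],(400,400),interpolation=cv2.INTER_CUBIC)
c2=cv2.resize(b['im'][185:250,305:370],(400,400),interpolation=cv2.INTER_CUBIC)
cv2.imwrite('pics/crop1.png',np.hstack([c1,c2]))
for n,D,(v0,v1,u0,u1) in(('scene',a,(185,265,175,255)),('side',b,(180,255,300,375))):
    P=D['P'][v0:v1,u0:u1]; m=(P[...,2]>0.012)&(P[...,2]<.25)
    k,L,S,C=cv2.connectedComponentsWithStats(m.astype(np.uint8))
    for i in range(1,k):
        if S[i,4]<30: continue
        Q=P[L==i]; print(n,C[i]+[u0,v0],S[i,4],'zmax',np.nanpercentile(Q[:,2],98).round(3),'med',np.median(Q,0).round(3))
        for lo,hi in((.02,.034),(.034,.05),(.05,.065),(.065,.08),(.08,.13)):
            q=Q[(Q[:,2]>lo)&(Q[:,2]<hi)]
            if len(q)>3: print('  ',lo,len(q),q.min(0).round(3),q.max(0).round(3))
# lift
P=a['P'][160:275,285:390]; Z=P[...,2]
for lo,hi in((.16,.171),(.172,.179),(.18,.21),(.21,.26)):
    q=P[(Z>lo)&(Z<hi)]; print('lift',lo,len(q),q.min(0).round(3),q.max(0).round(3),np.median(q,0).round(3))
E
```

```text
scene [229.12276215 226.78005115] 782 zmax 0.132 med [ 0.457 -0.148  0.068]
   0.02 55 [ 0.308 -0.224  0.02 ] [ 0.481 -0.101  0.034]
   0.034 185 [ 0.32  -0.224  0.034] [ 0.482 -0.107  0.05 ]
   0.05 103 [ 0.296 -0.219  0.05 ] [ 0.479 -0.097  0.065]
   0.065 122 [ 0.291 -0.219  0.065] [ 0.479 -0.098  0.08 ]
   0.08 254 [ 0.288 -0.155  0.08 ] [ 0.472 -0.101  0.13 ]
scene [196.33668342 236.46231156] 199 zmax 0.071 med [ 0.388 -0.263  0.032]
   0.02 87 [ 0.374 -0.288  0.02 ] [ 0.397 -0.224  0.034]
   0.034 52 [ 0.376 -0.285  0.034] [ 0.395 -0.224  0.05 ]
   0.05 26 [ 0.38  -0.281  0.05 ] [ 0.397 -0.223  0.065]
   0.065 16 [ 0.378 -0.237  0.067] [ 0.389 -0.224  0.074]
side [321.41818182 202.11636364] 275 zmax 0.099 med [ 0.457 -0.178  0.055]
   0.02 18 [ 0.449 -0.221  0.02 ] [ 0.47  -0.133  0.033]
   0.034 95 [ 0.449 -0.223  0.034] [ 0.476 -0.125  0.05 ]
   0.05 51 [ 0.45  -0.215  0.051] [ 0.476 -0.127  0.065]
   0.065 59 [ 0.45  -0.213  0.065] [ 0.476 -0.125  0.08 ]
   0.08 43 [ 0.45  -0.144  0.083] [ 0.468 -0.125  0.105]
side [353.         198.98305085] 118 zmax 0.072 med [ 0.379 -0.25
[... 199 characters left out ...]
73 -0.23   0.067] [ 0.386 -0.216  0.076]
side [350.02034884 224.88517442] 688 zmax 0.132 med [ 0.32  -0.116  0.059]
   0.02 56 [ 0.277 -0.127  0.02 ] [ 0.329 -0.089  0.034]
   0.034 102 [ 0.277 -0.147  0.034] [ 0.4   -0.088  0.05 ]
   0.05 192 [ 0.277 -0.144  0.05 ] [ 0.401 -0.087  0.065]
   0.065 62 [ 0.284 -0.137  0.065] [ 0.395 -0.092  0.08 ]
   0.08 225 [ 0.283 -0.15   0.08 ] [ 0.397 -0.092  0.13 ]
lift 0.16 352 [0.517 0.021 0.16 ] [0.635 0.253 0.171] [0.589 0.048 0.166]
lift 0.172 134 [0.527 0.029 0.172] [0.596 0.257 0.179] [0.571 0.055 0.175]
lift 0.18 98 [0.53  0.042 0.18 ] [0.585 0.252 0.21 ] [0.546 0.235 0.195]
lift 0.21 52 [0.529 0.233 0.211] [0.548 0.25  0.232] [0.542 0.239 0.225]
```

View pics/crop1.png

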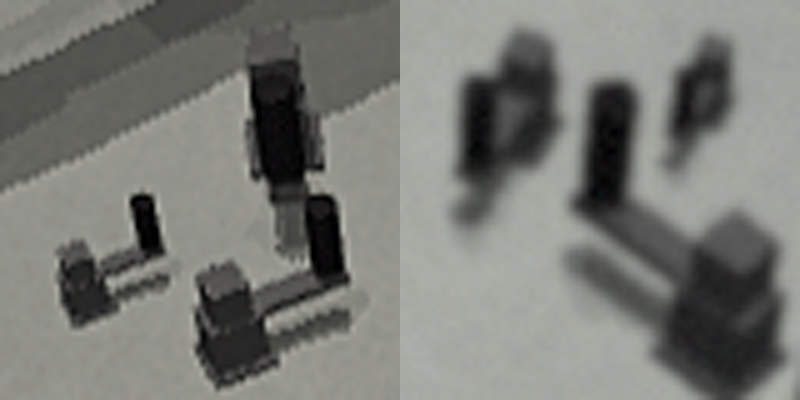

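The crop confirms the middle crank: about 0.100 m tall, hub near (0.463,-0.205), handle near (0.46,-0.135). I'll go above it and look with the wrist camera.

{"name": "move_arm", "arguments": {"claw": [55, 55, 55, 55, 55, 55, 55, 55], "slide": [[0.069, 0.1, 0.015], [0.069, 0.1, 0.015], [0.069, 0.1, 0.015], [0.069, 0.1, 0.015], [0.069, 0.1, 0.015], [0.069, 0.1, 0.015], [0.069, 0.1, 0.015], [0.069, 0.1, 0.015]], "turn": [-0.035, -0.035, -0.035, -0.035, -0.035, -0.035, -0.035, -0.035]}}

```text
time_s: 1.1
eef_pos: [0.4645, -0.1994, 0.2532]
orientation: [-3.141, 0.001, -0.005]
force: [-0.1, -0.2, -0.3]
finger_gap: 0.0517
grasp_force: 0.0
```

{"name": "move_arm", "arguments": {"claw": [55, 55], "slide": [[0, 0, 0], [0, 0, 0]], "turn": [0, 0]}}

```text
time_s: 1.35
eef_pos: [0.4635, -0.2012, 0.2529]
orientation: [3.142, 0.001, -0.002]
force: [-0.8, 0.1, -0.9]
finger_gap: 0.0514
grasp_force: 0.0
```

```bash
python3 - <<'E'
from h import *
print(get_state())
im,d,P,T,K=cam('wrist'); cv2.imwrite('pics/w1.png',im); save('w1',im=im,P=P,T=T,K=K)
a=P.reshape(-1,3); a=a[(abs(a[:,0]-.46)<.04)&(a[:,1]>-.24)&(a[:,1]<-.1)]
for lo,hi in((-.01,.005),(.004,.009),(.036,.046),(.066,.074),(.096,.106)):
    q=a[(a[:,2]>lo)&(a[:,2]<hi)]
    if len(q)>20:
        r=cv2.minAreaRect(q[:,:2].astype(np.float32)*1000); print(lo,len(q),q.mean(0).round(4),np.round(r[0],1),np.round(r[1],1),r[2])
E
```

```text
{'time_s': 1.35, 'joint_pos': array([-5.80408204e-01,  2.27902437e-02,  1.64664310e+00, -7.40884500e-04,
        1.47317404e+00,  9.92734857e-01]), 'joint_velocities': array([-0.02789112, -0.00153384,  0.00452933, -0.00038104, -0.0002664 ,
        0.0043898 ]), 'joint_torque': array([ 7.67033547e-01, -3.02261031e+01, -2.91883886e+01,  1.08888452e-01,
       -4.89779818e-02,  5.80826600e-04]), 'eef_pos': array([ 0.46351654, -0.20117273,  0.25290532]), 'orientation': array([ 3.14152963e+00,  1.25273579e-03, -2.27418665e-03]), 'force': array([-0.78229996,  0.09083303, -0.87133756]), 'ft_torque': array([0.05220141, 0.01723348, 0.00153099]), 'grasp_force': 0.0, 'finger_gap': 0.0514150432526706}
-0.01 4904 [ 0.4647 -0.1676 -0.001 ] [ 460. -170.] [139.9  80. ] 89.98392486572266
0.004 162 [ 0.476  -0.2077  0.0053] [ 464.4 -205.9] [36.9 40. ] 3.698369026184082
0.036 853 [ 0.464  -0.1782  0.0408] [ 462.6 -177.2] [27.1 91.5] 3.454015016555786
0.066 545 [ 0.4648 -0.2018  0.0689] [ 461.9 -177.2] [24.2 81.7] 4.822352886199951
0.096 307 [ 0.4604 -0.1413  0.0987] [ 460.1 -141.3] [19.  18.9] 83.18521881103516
```

View pics/w1.png

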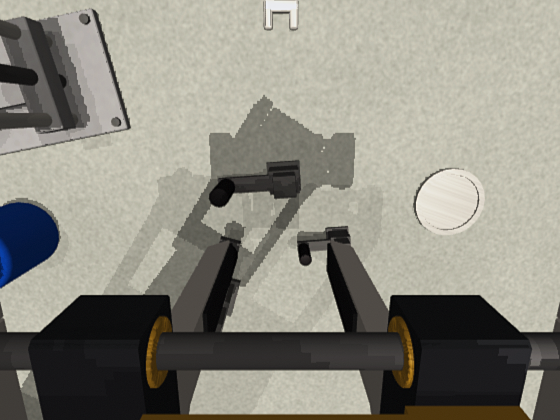

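The wrist picture shows the middle crank: boss at (285,178), handle at (221,192). The lift base is at the upper left. Depth gives the foot centre at (0.4644,-0.2059) and an arm yaw of about 93.8°. Size 40×37 and radius 65 mm both match. Going down onto the boss, staying above the arm's top.

{"name": "move_arm", "arguments": {"claw": [55, 55, 55, 55, 55, 55, 55, 55], "slide": [[0.002, -0.013, -0.08], [0, 0, -0.1], [0, 0, -0.1], [0, 0, -0.1], [0, 0, -0.07], [0, 0, -0.04], [0, 0, -0.025], [0, 0, 0]], "turn": [0.043, 0, 0, 0, 0, 0, 0, 0]}}

```text
time_s: 2.4
eef_pos: [0.4647, -0.2066, 0.0474]
orientation: [-3.141, 0.0, 0.064]
force: [0.1, 0.1, -0.7]
finger_gap: 0.0515
grasp_force: 0.0
```

{"name": "move_arm", "arguments": {"claw": [20, 20, 20, 20, 20, 20], "slide": [[0, 0, 0], [0, 0, 0], [0, 0, 0], [0, 0, 0], [0, 0, 0], [0, 0, 0]], "turn": [0, 0, 0, 0, 0, 0], "grip_force": 20}}

```text
time_s: 3.15
eef_pos: [0.4653, -0.2063, 0.048]
orientation: [3.141, -0.001, 0.065]
force: [-0.6, 1.8, 5.2]
finger_gap: 0.0239
grasp_force: 20.0
```

{"name": "move_arm", "arguments": {"claw": [20, 20, 20, 20, 20, 20, 20, 20], "slide": [[0, 0, 0.02], [0, 0, 0.06], [0, 0, 0.1], [0, 0, 0.12], [0, 0, 0.12], [0, 0, 0.12], [0, 0, 0.08], [0, 0, 0.04]], "turn": [0, 0, 0, 0, 0, 0, 0, 0], "grip_force": 35}}

```text
time_s: 4.15
eef_pos: [0.4649, -0.2065, 0.3127]
orientation: [3.14, -0.001, 0.064]
force: [-0.6, 0.3, -3.8]
finger_gap: 0.024
grasp_force: 35.0
```

{"name": "move_arm", "arguments": {"claw": [20, 20, 20, 20, 20, 20, 20, 20], "slide": [[-0.008, 0.1, 0], [-0.008, 0.12, 0], [-0.008, 0.12, 0], [-0.008, 0.12, 0], [-0.008, 0.12, 0], [-0.008, 0.12, 0], [-0.008, 0.08, 0], [-0.006, 0.035, 0]], "turn": [0, 0, 0, 0, 0, 0, 0, 0]}}

```text
time_s: 5.15
eef_pos: [0.4387, 0.121, 0.3097]
orientation: [3.141, 0.004, 0.067]
force: [-0.6, 0.4, -4.4]
finger_gap: 0.0235
grasp_force: 35.0
```

{"name": "move_arm", "arguments": {"claw": [20, 20], "slide": [[0, 0, 0], [0, 0, 0]], "turn": [0, 0]}}

```text
time_s: 5.4
eef_pos: [0.4401, 0.1187, 0.311]
orientation: [3.141, 0.001, 0.063]
force: [0.5, 0.0, -4.5]
finger_gap: 0.0234
grasp_force: 35.0
```

```bash
python3 - <<'E'
from h import *
s=get_state(); print(s['force'],s['ft_torque'],s['eef_pos'],s['orientation'])
im,d,P,T,K=cam('wrist'); cv2.imwrite('pics/w2.png',im); save('w2',im=im,P=P,T=T,K=K)
im,d,P,T,K=cam('side');save('side2',im=im,P=P,T=T,K=K); cv2.imwrite('pics/s2.png',im)
E
```

```text
[ 0.46288512  0.03120528 -4.45381356] [ 0.00431572  0.02568702 -0.00169097] [0.44005269 0.11866387 0.31096895] [3.14072094e+00 9.08180789e-04 6.31960807e-02]
```

View pics/w2.png

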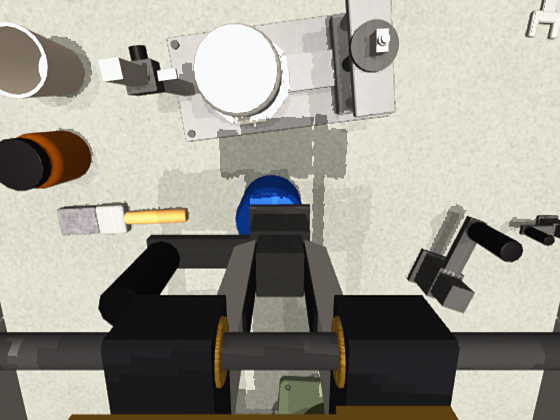

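The wrist picture shows the lift: screw collar at (375,46) with the tang near (381,40), tin top at (238,68), post top at (110,70) and pointer near (165,74).

```bash
python3 - <<'E'
from h import *
D=np.load('w2.npz'); P=D['P']; im=D['im']
def reg(v0,v1,u0,u1,lo,hi,n):
    Q=P[v0:v1,u0:u1].reshape(-1,3); q=Q[(Q[:,2]>lo)&(Q[:,2]<hi)]
    if len(q)<8: print(n,len(q)); return
    r=cv2.minAreaRect(q[:,:2].astype(np.float32)*1000); print(n,len(q),q.mean(0).round(4),np.round(r[0],1),np.round(r[1],1),round(r[2],1),'zmed',np.median(q[:,2]).round(4)); return q
for lo,hi in((.17,.180),(.185,.199),(.199,.203),(.203,.21)): 
    q=reg(10,80,345,405,lo,hi,'screw%g'%lo)
    if lo==.17:
        c,r=cv2.minEnclosingCircle(q[:,:2].astype(np.float32)*1000); print('collar circ',c,r)
for lo,hi in((.1,.14),(.14,.2),): 
    q=reg(15,125,190,290,lo,hi,'tin%g'%lo)
    if q is not None: c,r=cv2.minEnclosingCircle(q[:,:2].astype(np.float32)*1000); print('circ',c,r)
reg(40,110,85,140,.222,.24,'post')
reg(60,90,140,185,.13,.26,'ptr')
reg(0,130,330,400,.16,.171,'bridge')
print('ptr z rows'); print((P[64:84:2,140:184:3,2]*1000).round(0))
print('screw z'); print((P[26:62:3,360:402:3,2]*1000).round(0))
c=cv2.resize(im[0:110,90:400],(775,275),interpolation=cv2.INTER_CUBIC)
c2=cv2.resize(im[22:66,350:406],(560,440),interpolation=cv2.INTER_CUBIC); c3=np.zeros((550,775,3),np.uint8); c3[:275]=c; c3[275:,:350]=cv2.resize(c2,(350,275))
c3[275:,360:]=cv2.resize(im[45:100,90:190],(415,275),interpolation=cv2.INTER_CUBIC)
cv2.imwrite('pics/c2.png',c3)
E
```

```text
screw0.17 1602 [0.5742 0.0499 0.174 ] [574.9  48.4] [39.3 40. ] 48.6 zmed 0.1739
collar circ (575.0016479492188, 48.33502197265625) 20.193336486816406
screw0.185 261 [0.574  0.05   0.1938] [575.   48.6] [16.4  9.6] 6.6 zmed 0.1952
screw0.199 55 [0.5741 0.0497 0.2007] [574.6  49. ] [8.1 7.4] 28.4 zmed 0.2007
screw0.203 62 [0.5748 0.0487 0.2048] [574.8  48.7] [5.4 5.6] 54.8 zmed 0.2049
tin0.1 527 [0.5419 0.1525 0.1356] [551.5 165.7] [82.3 82.5] 5.0 zmed 0.1377
circ (551.22900390625, 165.6226043701172) 41.75250244140625
tin0.14 5979 [0.5518 0.1654 0.1487] [551.3 165.2] [78.6 77. ] 10.6 zmed 0.149
circ (551.5621337890625, 165.9424285888672) 39.90826416015625
post 543 [0.5379 0.2418 0.2281] [538.  242.6] [14.2 15. ] 9.4 zmed 0.2287
ptr 829 [0.54   0.2306 0.1746] [541.  228.1] [24.1 28.8] 3.4 zmed 0.1774
bridge 3089 [0.5618 0.0479 0.1657] [566.8  47.8] [95.8 38. ] 10.6 zmed 0.1658
ptr z rows
[[178. 178. 179. 179. 176. 169. 161.   1.  -1.  -2.  -1.  10.  11.  10.
   12.]
 [189. 182. 178. 180. 177. 171. 162.  -0.  -1.   0.   0.  12.  11.  13.
    9.]
 [189. 184. 180. 179. 179. 172. 161.  -2.
[... 784 characters left out ...]
. 196. 196. 196. 195. 175. 175. 173.   0.]
 [173. 174. 174. 175. 183. 192. 197. 201. 205. 206. 172. 174. 174.  -2.]
 [174. 176. 175. 174. 182. 194. 199. 204. 206. 206. 175. 175. 173.  -3.]
 [173. 174. 174. 174. 182. 193. 200. 201.  nan 206. 174. 174. 175.  -2.]
 [175. 173. 174. 175. 184. 194. 197. 201. 201. 196. 174. 174. 174.  -0.]
 [172. 173. 173. 174. 181. 192. 195. 196. 196. 196. 175. 173. 175.  -0.]
 [174. 173. 174. 174. 184. 192. 195. 196. 196. 196. 173. 173. 173.  -2.]
 [173. 173. 172. 174.  nan 189. 189. 188. 186. 175. 174. 176. 175.  -0.]
 [174. 175. 173. 174. 174. 174. 173. 174. 175. 173. 173. 175.  -2.  -1.]
 [174. 174. 173. 175. 175. 174. 173. 173. 173. 174. 173. 174.  -2.  -0.]]
```

View pics/c2.png

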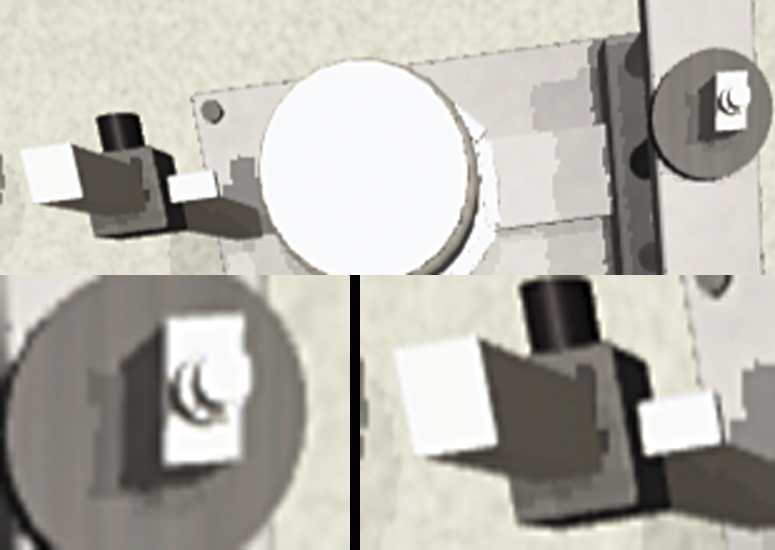

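```bash
python3 - <<'E'
from h import *
D=np.load('w2.npz'); P=D['P']
def rect(q,n): r=cv2.minAreaRect(q[:,:2].astype(np.float32)*1000); print(n,len(q),np.round(r[0],1),np.round(r[1],1),round(r[2],1))
Q=P[22:66,350:406].reshape(-1,3); q=Q[(Q[:,2]>.194)]; rect(q,'tangtop')
c,_=np.linalg.eigh(np.cov(q[:,:2].T)); print('pca',np.degrees(np.arctan2(*_[::-1,1])))
print('tin z',np.median(P[50:90,215:260,2]),'blade',np.median(P[70:78,164:174,2]),'collar',np.median(P[50:60,360:375,2]))
s=np.array([0.44005,0.11866,0.31097]); y=.0632
Rz=np.array([[np.cos(y),np.sin(y)],[-np.sin(y),np.cos(y)]])
L=P-s; l=L[...,:2]@Rz.T   # x tool, y=-tool y
M=P[...,2]
for lo,hi in((.020,.029),(.045,.06),(-.008,.002)):
    m=(L[...,2]>lo)&(L[...,2]<hi)&(abs(l[...,0])<.03)&(l[...,1]>-.02)&(l[...,1]<.1)
    q=l[m]; 
    if len(q)>10: print(lo,len(q),(np.percentile(q,[1,99],axis=0)*1000).round(1).tolist()); rect(q,'r')
E
```

```text
tangtop 292 [575.   48.6] [16.3  9.6] 6.4
pca -171.4718114798796
tin z nan blade nan collar nan
0.02 2782 [[-12.0, -18.0], [11.0, 67.9]]
r 2782 [-0.3 25.2] [90.  24.2] 89.9
0.045 2411 [[-7.3, -19.4], [10.1, 73.5]]
r 2411 [ 0.8 27.6] [19.2 95.3] 0.2
-0.008 2396 [[-9.7, -15.3], [12.6, 73.4]]
r 2396 [ 1.1 28.8] [21.3 91.9] 4.1
```

{"name": "move_arm", "arguments": {"claw": [20, 20, 20, 20, 20, 20, 20, 20], "slide": [[0.03, -0.015, 0], [0.04, -0.02, 0], [0.04, -0.02, 0], [0.04, -0.02, 0], [0.04, -0.02, 0], [0.04, -0.02, 0], [0.04, -0.02, 0], [0.03, -0.015, 0]], "turn": [0.08, 0.11, 0.11, 0.11, 0.11, 0.11, 0.11, 0.11]}}

```text
time_s: 6.5
eef_pos: [0.5608, 0.0581, 0.3112]
orientation: [-3.141, 0.0, 1.403]
force: [0.4, 0.7, -3.9]
finger_gap: 0.0236
grasp_force: 35.0
```

{"name": "move_arm", "arguments": {"claw": [20, 20, 20, 20, 20, 20], "slide": [[0.02, -0.012, 0], [0.016, -0.013, 0], [0, 0, -0.06], [0, 0, -0.065], [0, 0, 0], [0, 0, 0]], "turn": [0.1, 0.088, 0, 0, 0, 0]}}

```text
time_s: 7.25
eef_pos: [0.5751, 0.0491, 0.2624]
orientation: [3.14, 0.0, 1.694]
force: [1.0, -0.2, -3.8]
finger_gap: 0.0241
grasp_force: 35.0
```

```bash
python3 - <<'E'
from h import *
for i in range(3):
    s=get_state(); print(s['eef_pos'].round(4),s['orientation'].round(3),s['force'].round(2),s['ft_torque'].round(3))
    im,d,P,T,K=cam('scene')
print(np.nanmin(P[...,2]))
x=np.load('scene0.npz')
c=cv2.resize(im[150:280,270:400],(600,600),interpolation=cv2.INTER_CUBIC); cv2.imwrite('pics/sc3.png',c)
E
```

```text
[0.5751 0.0491 0.2624] [3.14  0.    1.694] [ 1.   -0.16 -3.8 ] [-0.021 -0.104  0.01 ]
[0.5754 0.0493 0.263 ] [3.139e+00 1.000e-03 1.694e+00] [-0.76  0.23 -3.41] [-0.004 -0.158  0.016]
[0.5755 0.0494 0.2632] [3.139e+00 1.000e-03 1.695e+00] [-0.72 -0.39 -3.3 ] [-0.017 -0.105  0.021]
-0.7719070966394949
```

View pics/sc3.png

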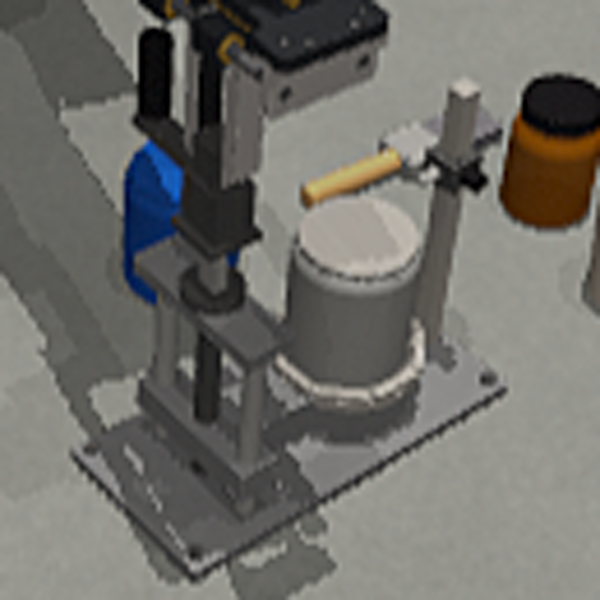

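The crop shows the foot poised directly above the nose, with the tin and pointer undisturbed. Descending gently.

{"name": "move_arm", "arguments": {"claw": [20, 20, 20, 20, 20, 20], "slide": [[0, -0.001, -0.01], [0, 0, -0.01], [0, 0, -0.01], [0, 0, -0.008], [0, 0, -0.007], [0, 0, 0]], "turn": [0, 0, 0, 0, 0, 0]}}

```text
time_s: 8.15
eef_pos: [0.5742, 0.0494, 0.2431]
orientation: [-3.141, -0.0, 1.695]
force: [-0.3, -0.4, -3.1]
finger_gap: 0.0237
grasp_force: 35.0
```

{"name": "move_arm", "arguments": {"claw": [20, 20, 20, 20], "slide": [[0, 0, -0.005], [0, 0, -0.006], [0, 0, -0.006], [0, 0, 0]], "turn": [0, 0, 0, 0]}}

```text
time_s: 8.65
eef_pos: [0.5742, 0.0494, 0.2362]
orientation: [-3.141, -0.0, 1.695]
force: [0.4, 1.2, -3.0]
finger_gap: 0.0237
grasp_force: 35.0
```

{"name": "move_arm", "arguments": {"claw": [20, 20, 20, 20, 20], "slide": [[0, 0, -0.008], [0, 0, -0.008], [0, 0, -0.008], [0, 0, -0.005], [0, 0, 0]], "turn": [0, 0, 0, 0, 0]}}

```text
time_s: 9.28
eef_pos: [0.5742, 0.0494, 0.2247]
orientation: [-3.141, -0.0, 1.695]
force: [0.3, 0.3, -4.0]
finger_gap: 0.0237
grasp_force: 35.0
```

{"name": "move_arm", "arguments": {"claw": [20, 20, 20], "slide": [[0, 0, -0.002], [0, 0, -0.002], [0, 0, 0]], "turn": [0, 0, 0]}}

```text
time_s: 9.65
eef_pos: [0.5744, 0.0494, 0.2234]
orientation: [-3.142, -0.0, 1.695]
force: [-0.2, 0.1, -3.6]
finger_gap: 0.0235
grasp_force: 35.0
```

{"name": "move_arm", "arguments": {"claw": [20, 20, 20], "slide": [[0, 0, -0.002], [0, 0, -0.001], [0, 0, 0]], "turn": [0, 0, 0]}}

```text
time_s: 10.02
eef_pos: [0.5746, 0.0494, 0.2231]
orientation: [3.141, 0.0, 1.695]
force: [-2.2, -0.4, 2.0]
finger_gap: 0.0237
grasp_force: 35.0
```

Seated: the load came off the wrist at TCP z 0.223, which puts the foot at about 0.1756. Releasing and rising.

{"name": "move_arm", "arguments": {"claw": [50, 50, 50, 50, 50, 50, 50, 50], "slide": [[0, 0, 0], [0, 0, 0], [0, 0, 0], [0, 0, 0.03], [0, 0, 0.06], [0, 0, 0.08], [0, 0, 0.06], [0, 0, 0]], "turn": [0, 0, 0, 0, 0, 0, 0, 0]}}

```text
time_s: 11.02
eef_pos: [0.5761, 0.0493, 0.3178]
orientation: [3.135, 0.001, 1.695]
force: [0.4, -0.0, -1.0]
finger_gap: 0.0471
grasp_force: 0.0
```

```bash
python3 - <<'E'
from h import *
s=get_state(); print(s['eef_pos'].round(4),s['force'].round(2),s['finger_gap'])
im,d,P,T,K=cam('wrist'); save('w4',im=im,P=P,T=T,K=K); cv2.imwrite('pics/w4.png',im)
def rect(q,n): r=cv2.minAreaRect(q[:,:2].astype(np.float32)*1000); print(n,len(q),q.mean(0).round(4),np.round(r[0],1),np.round(r[1],1),round(r[2],1),np.nanmedian(q[:,2]))
a=P.reshape(-1,3)
for n,c,w,lo,hi in(('handle',(.51,.041),.03,.266,.285),('boss',(.5746,.049),.03,.235,.255),('tin',(.5514,.166),.037,.14,.16),('blade',(.541,.22),.02,.165,.175),('arm',(.54,.045),.04,.21,.225),('tincirc',(.5514,.166),.06,.144,.155)):
    q=a[(abs(a[:,:2]-c).max(1)<w)&(a[:,2]>lo)&(a[:,2]<hi)]
    if len(q)>5: rect(q,n)
    else: print(n,len(q))
E
```

```text
[0.5761 0.0493 0.3178] [ 0.38 -0.   -1.02] 0.047148565204658544
handle 724 [0.5109 0.0418 0.2731] [510.2  40.9] [19.2 19.1] 46.7 0.27357124701153074
boss 1042 [0.5742 0.0498 0.2434] [574.4  48.8] [23.7 24. ] 7.0 0.2437353929044812
tin 5664 [0.5518 0.1663 0.1489] [551.5 165.9] [73.8 73.8] 0.2 0.14899057997113788
blade 10 [0.5439 0.2142 0.1672] [543.8 214.2] [7.5 0.7] 7.5 0.16726286955708167
arm 1488 [0.541  0.0468 0.2159] [542.2  43.4] [81.4 26.9] 11.6 0.21580710686507137
tincirc 5599 [0.5518 0.1666 0.149 ] [551.4 165.7] [75.1 75.4] 8.1 0.1490042083748127
```

View pics/w4.png

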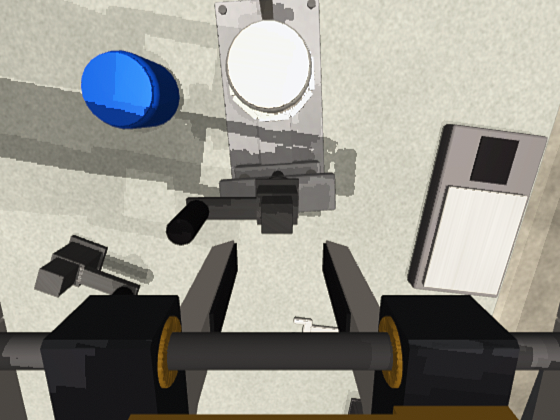

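The wrist picture shows the crank on the screw: boss at (278,205), handle at (185,222). Boss top is at 0.245 m, so it is fully seated. The tin is at (268,65), with its top measured at 0.149. Next I'll move above the handle.

{"name": "move_arm", "arguments": {"claw": [50, 50, 50, 50, 50, 50], "slide": [[-0.08, -0.01, 0], [-0.082, -0.011, 0], [0, 0, -0.03], [0, 0, 0], [0, 0, 0], [0, 0, 0]], "turn": [0, 0, 0, 0, 0, 0]}}

```text
time_s: 11.82
eef_pos: [0.5103, 0.041, 0.3021]
orientation: [-3.141, -0.0, 1.695]
force: [-0.6, -0.6, 0.3]
finger_gap: 0.047
grasp_force: 0.0
```

{"name": "move_arm", "arguments": {"claw": [50, 50, 50, 50, 15, 15, 15, 15], "slide": [[0, 0, -0.06], [0, 0, -0.07], [0, 0, -0.04], [0, 0, 0], [0, 0, 0], [0, 0, 0], [0, 0, 0], [0, 0, 0]], "turn": [0, 0, 0, 0, 0, 0, 0, 0], "grip_force": 20}}

```text
time_s: 12.82
eef_pos: [0.5099, 0.0409, 0.235]
orientation: [3.141, 0.0, 1.695]
force: [-1.0, -0.3, 2.7]
finger_gap: 0.0196
grasp_force: 20.0
```

```bash
python3 - <<'E'
from h import *
s=get_state(); p=s['eef_pos']; print(p.round(4),s['force'].round(2),s['finger_gap'],s['joint_pos'].round(2))
c=np.array([.5746,.0488]); r=.065; th=np.arctan2(p[1]-c[1],p[0]-c[0]); print(np.degrees(th),np.hypot(*(p[:2]-c)))
prev=p[:2]
for k in range(1,31):
    t=th-np.radians(15*k); q=c+r*np.array([np.cos(t),np.sin(t)]); print(k,np.degrees(t).round(0),((q-prev)/.4).round(3).tolist()); prev=prev+((q-prev)/.4).round(3)*.4
E
```

```text
[0.5099 0.0409 0.235 ] [-1.02 -0.31  2.72] 0.019584106202448857 [-0.09  0.05  1.66 -0.    1.44 -0.21]
-173.04828409198626 0.06521278579410747
1 -188.0 [0.001, 0.042]
2 -203.0 [0.011, 0.041]
3 -218.0 [0.022, 0.037]
4 -233.0 [0.03, 0.03]
5 -248.0 [0.037, 0.02]
6 -263.0 [0.041, 0.011]
7 -278.0 [0.043, -0.0]
8 -293.0 [0.04, -0.012]
9 -308.0 [0.037, -0.021]
10 -323.0 [0.03, -0.031]
11 -338.0 [0.021, -0.037]
12 -353.0 [0.01, -0.041]
13 -368.0 [-0.0, -0.042]
14 -383.0 [-0.012, -0.041]
15 -398.0 [-0.021, -0.036]
16 -413.0 [-0.03, -0.03]
17 -428.0 [-0.037, -0.021]
18 -443.0 [-0.041, -0.011]
19 -458.0 [-0.043, 0.001]
20 -473.0 [-0.041, 0.011]
21 -488.0 [-0.036, 0.022]
22 -503.0 [-0.03, 0.03]
23 -518.0 [-0.021, 0.037]
24 -533.0 [-0.01, 0.041]
25 -548.0 [-0.0, 0.042]
26 -563.0 [0.011, 0.041]
27 -578.0 [0.022, 0.037]
28 -593.0 [0.03, 0.03]
29 -608.0 [0.037, 0.02]
30 -623.0 [0.041, 0.011]
```

{"name": "move_arm", "arguments": {"claw": [15, 15, 15, 15], "slide": [[0.001, 0.042, 0], [0.011, 0.041, 0], [0.022, 0.037, 0], [0.03, 0.03, 0]], "turn": [0, 0, 0, 0]}}

```text
time_s: 13.32
eef_pos: [0.5357, 0.1021, 0.2347]
orientation: [3.141, 0.001, 1.696]
force: [-0.5, -4.7, 4.1]
finger_gap: 0.02
grasp_force: 20.0
```

{"name": "move_arm", "arguments": {"claw": [15, 15, 15, 15, 15, 15, 15, 15], "slide": [[0.037, 0.02, 0], [0.041, 0.011, 0], [0.043, 0, 0], [0.04, -0.012, 0], [0.037, -0.021, 0], [0.03, -0.031, 0], [0.021, -0.037, 0], [0.01, -0.041, 0]], "turn": [0, 0, 0, 0, 0, 0, 0, 0]}}

```text
time_s: 14.32
eef_pos: [0.6402, 0.06, 0.2349]
orientation: [3.139, -0.005, 1.697]
force: [-2.0, 2.9, 4.2]
finger_gap: 0.0199
grasp_force: 20.0
```

{"name": "move_arm", "arguments": {"claw": [15, 15, 15, 15, 15, 15, 15, 15], "slide": [[0, -0.042, 0], [-0.012, -0.041, 0], [-0.021, -0.036, 0], [-0.03, -0.03, 0], [-0.037, -0.021, 0], [-0.041, -0.011, 0], [-0.043, 0.001, 0], [-0.041, 0.011, 0]], "turn": [0, 0, 0, 0, 0, 0, 0, 0]}}

```text
time_s: 15.32
eef_pos: [0.5495, -0.0121, 0.2349]
orientation: [3.138, 0.002, 1.694]
force: [3.5, 0.0, 2.5]
finger_gap: 0.0194
grasp_force: 20.0
```

{"name": "move_arm", "arguments": {"claw": [15, 15], "slide": [[0, 0, 0], [0, 0, 0]], "turn": [0, 0]}}

```text
time_s: 15.58
eef_pos: [0.5486, -0.0117, 0.2347]
orientation: [-3.141, 0.001, 1.695]
force: [-0.5, -0.6, 7.5]
finger_gap: 0.0194
grasp_force: 20.0
```

```bash
python3 - <<'E'
from h import *
s=get_state(); p=s['eef_pos']; print(p.round(4),s['force'].round(2)); print(np.degrees(np.arctan2(p[1]-.0488,p[0]-.5746)),np.hypot(*(p[:2]-[.5746,.0488])))
for n in('wrist','scene','side'):
    im,d,P,T,K=cam(n); a=P.reshape(-1,3)
    for m,c,w,lo,hi in(('tin',(.5514,.166),.03,.14,.185),('tin_edge',(.5514,.166),.06,.154,.185),('blade',(.5425,.2165),.007,.162,.176)):
        q=a[(abs(a[:,:2]-c).max(1)<w)&(a[:,2]>lo)&(a[:,2]<hi)]
        print(n,m,len(q),np.median(q,0).round(4) if len(q) else'')
D=np.load('w2.npz')['P'].reshape(-1,3)
q=D[(abs(D[:,:2]-[.5425,.2165]).max(1)<.007)&(D[:,2]>.162)&(D[:,2]<.176)]; print('w2 blade',len(q),np.median(q,0))
for n in('scene0','side0'):
    a=np.load(n+'.npz')['P'].reshape(-1,3)
    for m,c,w,lo,hi in(('tin',(.5514,.166),.03,.14,.185),('blade',(.5425,.2165),.007,.162,.176)):
        q=a[(abs(a[:,:2]-c).max(1)<w)&(a[:,2]>lo)&(a[:,2]<hi)]
        print(n,m,len(q),np.median(q,0).round(4) if len(q) else'')
E
```

```text
[ 0.5486 -0.0117  0.2347] [-0.5  -0.64  7.53]
-113.28063053487277 0.06587615171789103
wrist tin 202 [0.5737 0.1372 0.1609]
wrist tin_edge 985 [0.5555 0.1328 0.1612]
wrist blade 0 
scene tin 288 [0.555  0.1643 0.1617]
scene tin_edge 413 [0.5559 0.1629 0.1617]
scene blade 11 [0.5423 0.2171 0.1696]
side tin 351 [0.5506 0.1689 0.1617]
side tin_edge 495 [0.5481 0.1723 0.1613]
side blade 6 [0.5414 0.2193 0.1697]
w2 blade 127 [0.54224066 0.2184043  0.16961763]
scene0 tin 294 [0.5541 0.164  0.1491]
scene0 blade 12 [0.5422 0.2176 0.1691]
side0 tin 337 [0.5509 0.1669 0.1489]
side0 blade 6 [0.5427 0.2199 0.1687]
```

{"name": "move_arm", "arguments": {"claw": [15, 15, 15, 15, 15, 15, 15, 15], "slide": [[-0.036, 0.022, 0], [-0.03, 0.03, 0], [-0.021, 0.037, 0], [-0.01, 0.041, 0], [0, 0.042, 0], [0.011, 0.041, 0], [0.022, 0.037, 0], [0, 0, 0]], "turn": [0, 0, 0, 0, 0, 0, 0, 0]}}

```text
time_s: 16.73
eef_pos: [0.5229, 0.0894, 0.2347]
orientation: [-3.14, 0.001, 1.696]
force: [-2.0, 0.1, 7.3]
finger_gap: 0.0197
grasp_force: 20.0
```

```bash
cat > m.py <<'E'
from h import *
s=get_state(); p=s['eef_pos']; print(p.round(4),s['force'].round(2)); print(np.degrees(np.arctan2(p[1]-.0488,p[0]-.5746)),np.hypot(*(p[:2]-[.5746,.0488])))
R_={'tin':[],'blade':[]}
for n in('scene','side')*8:
    im,d,P,T,K=cam(n); a=P.reshape(-1,3)
    for m,c,w,lo,hi in(('tin',(.5514,.166),.032,.154,.175),('blade',(.5425,.2175),.008,.162,.176)):
        q=a[(abs(a[:,:2]-c).max(1)<w)&(a[:,2]>lo)&(a[:,2]<hi)]
        R_[m].append(np.median(q[:,2])*1000)
t=np.array(R_['tin']);b=np.array(R_['blade'])
for i,n in((0,'scene'),(1,'side')): print(n,t[i::2].mean().round(2),t[i::2].std().round(2),b[i::2].mean().round(2),b[i::2].std().round(2),'need',(b[i::2].mean()-2-t[i::2].mean()).round(2))
E
python3 m.py
```

```text
[0.5229 0.0894 0.2347] [-1.98  0.07  7.26]
141.84580849995638 0.06573674501526659
scene 166.31 0.07 169.29 0.41 need 0.97
side 166.15 0.16 169.5 0.66 need 1.35
```

```bash
cat > mw.py <<'E'
from h import *
t=[];b=[];N=[]
for i in range(8):
    im,d,P,T,K=cam('wrist'); a=P.reshape(-1,3)
    q=a[(np.hypot(a[:,0]-.5514,a[:,1]-.166)<.034)&(a[:,2]>.154)&(a[:,2]<.175)]; t.append(np.median(q[:,2])*1000)
    g=a[(abs(a[:,:2]-[.5415,.2185]).max(1)<.008)&(a[:,2]>.162)&(a[:,2]<.176)]; b.append(np.median(g[:,2])*1000 if len(g) else np.nan); N.append(len(g))
# plane fit of tin top to check tilt/bias
A=np.c_[q[:,:2]-[.5514,.166],np.ones(len(q))]; k=np.linalg.lstsq(A,q[:,2],rcond=None)[0]
print(len(q),N[-1],np.mean(t),np.std(t),np.mean(b),np.std(b),'plane',k, 'at ptr',k[2]+k[:2]@[-.0098,.05],'need',np.nanmean(b)-2-np.mean(t))
E
python3 mw.py
```

```text
8028 304 166.15108095189748 0.014721110622222046 169.562099423885 0.05572023514597874 plane [ 4.98918294e-04 -1.53127849e-04  1.66171294e-01] at ptr 0.16615874780152037 need 1.4110184719875178
```

{"name": "move_arm", "arguments": {"claw": [15, 15, 15, 15], "slide": [[0.033, 0.031, 0], [0.04, 0.021, 0], [0, 0, 0], [0, 0, 0]], "turn": [0, 0, 0, 0]}}

```text
time_s: 18.42
eef_pos: [0.5521, 0.1107, 0.2347]
orientation: [-3.14, -0.001, 1.696]
force: [-0.6, 2.2, 8.3]
finger_gap: 0.0196
grasp_force: 20.0
```

```bash
python3 mw.py; python3 m.py
```

```text
7657 267 167.5630210705258 0.015288653367683733 169.56375315290518 0.049890462128499034 plane [ 6.97932498e-04 -1.50137953e-04  1.67558411e-01] at ptr 0.16754406417501605 need 0.0007320823793861564
[0.552  0.1106 0.2347] [-1.04  1.91  7.67]
110.06469100483908 0.06581985272747654
scene 167.62 0.11 169.27 0.47 need -0.35
side 167.5 0.12 168.7 0.92 need -0.8
```

Level to within about 0.1 mm by the wrist camera. Releasing and retreating upward.

{"name": "move_arm", "arguments": {"claw": [45, 45, 45, 45, 45, 45, 45, 45], "slide": [[0, 0, 0], [0, 0, 0], [0, 0, 0], [0, 0, 0.03], [0, 0, 0.06], [0, 0, 0.08], [0, 0, 0.06], [0, 0, 0]], "turn": [0, 0, 0, 0, 0, 0, 0, 0]}}

```text
time_s: 20.62
eef_pos: [0.5539, 0.1098, 0.3296]
orientation: [3.135, 0.001, 1.695]
force: [-0.2, 0.3, -0.3]
finger_gap: 0.0421
grasp_force: 0.0
```

{"name": "move_arm", "arguments": {"claw": [45, 45, 45, 45], "slide": [[0, -0.08, 0.02], [0, -0.06, 0], [0, 0, 0], [0, 0, 0]], "turn": [0, 0, 0, 0]}}

```text
time_s: 21.12
eef_pos: [0.552, 0.0544, 0.3334]
orientation: [-3.14, -0.001, 1.695]
force: [-0.1, 0.3, -0.4]
finger_gap: 0.0419
grasp_force: 0.0
```

```bash
python3 mw.py; python3 m.py; python3 - <<'E'
from h import *
im,d,P,T,K=cam('wrist'); a=P.reshape(-1,3); cv2.imwrite('pics/w6.png',im)
for n,c,w,lo,hi in(('boss',(.5746,.049),.03,.235,.255),('handle',(.552,.111),.03,.266,.285)):
    q=a[(abs(a[:,:2]-c).max(1)<w)&(a[:,2]>lo)&(a[:,2]<hi)]; print(n,len(q),np.median(q,0))
E
```

```text
4520 157 167.59306546311794 0.011731361150143947 169.52197026584176 0.08038116755479202 plane [ 9.59931921e-04 -1.11707486e-04  1.67559271e-01] at ptr 0.16754427781855452 need -0.07109519727617908
[0.5524 0.0542 0.3342] [ 0.04  0.1  -0.5 ]
166.35983095734946 0.02283444752786528
scene 167.73 0.09 169.28 0.75 need -0.45
side 167.62 0.11 169.3 0.8 need -0.32
boss 917 [0.57434889 0.0504763  0.24377288]
handle 663 [0.55069434 0.10980506 0.27367579]
```

View pics/w6.png

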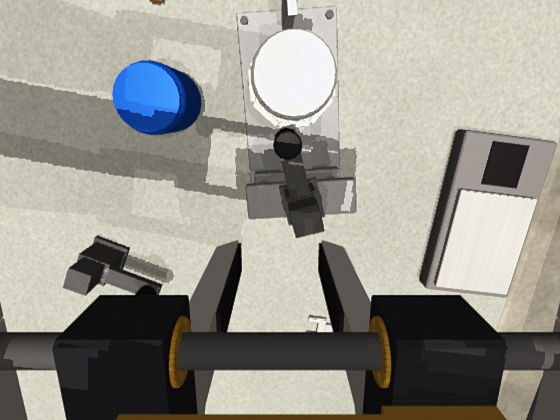

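The final wrist picture shows the crank standing seated, boss at (302,208) and handle at (288,143). The tin is upright at (293,73) and level with the pointer at (291,12). The gripper is clear of everything.

```bash
python3 -c "
from bench import *
print(close_job())"
```

```text
the job is handed in; nothing more can be done
None
```

The job is handed in after about 23 s: the crank is fully seated on the screw and released, and the tin is upright with its top level with the pointer tip, within about 0.1 mm by the wrist camera and 0.3–0.5 mm by the noisier scene and side cameras.

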